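# Sweep the loose bottle caps into the tray

### The arm

A 7-joint arm with a two-finger parallel gripper is mounted at the origin on the work surface. World frame = base frame: x ahead of the robot, y to its left, z up, the work surface at z = 0. Lengths are in m, angles in rad, forces in N, time in s.
With the tool pointing down it reaches from about 0.425 to 0.925 m from the base axis. Payload 6.8 kg.
Tool frame: the origin (TCP) lies at the very end of the fingers, on their centre line; the grasp point (between the pads) lies 19 mm behind it; z points along the fingers, y is the line along which they close (so a half turn about z gives the same grasp; the last joint's range is limited). The gripper opens to 85 mm and grips with 20 to 120 N. Pads are 22 mm wide; open, the fingers measure 114 mm over their backs; the gripper's body (76 mm by 85 mm) begins 54 mm behind the grasp point. The pads swing forward as they close: fully open they stand 13 mm farther back than shut.
Start: joints at [1.188, 0.477, 0.022, 1.555, -0.011, 1.109, -0.083], TCP at [0.183, -0.65, 0.231] pointing down, gripper open.
Joint ranges: [-2.96, 2.96], [-0.34, 2.1], [-1.41, 1.46], [0.24, 2.44], [-1.37, 4.51], [0.17, 1.92], [-2.96, 2.96]. Speed limits (rad/s): [2.39, 2.39, 3.14, 3.14, 3.14, 3.14, 3.14].

### API

Orientations are given as a unit quaternion [x, y, z, w].
In Python, from station import robot, snapshot, camera_model gives the robot as it stands. The module is installed in compiled form; this text tells all that it offers.
- The arm moves only by the tool carry_out, never from a script. Its argument "series" is a list of rows, each an object of numbers: "dx", "dy", "dz": the shift along the tool's x, y, z in m; "ax", "ay", "az": the turn, a rotation vector about the tool's x, y, z in degrees; "grip": the finger opening in m, from 0 to 0.0854. A call has 1 to 12 rows; each row is the pose to reach, as a shift and turn from the pose commanded when the call began, along the tool's axes at that moment; what a row does not reach only later rows make up. A row lasts 1/8 s, in which the tool goes at most 62.5 mm and 10.7 degrees, less where a joint would pass 70% of its speed; a pose out of reach is approached as far as the arm can. A call with a gripper value outside its range is refused whole. The fingers move at their own pace and stop on an object; "force" is the grip in N (left out, the last holds). Time passes only in rows, so rows that repeat a pose let the fingers close. It gives the time, the measured TCP pose, the force, the opening and the grip force at its end, in the units of the state.
- robot.sense(): the state, without advancing time (a new reading comes with each control period).
- snapshot(name): name is "scene" or "top" or "wrist"; returns the picture (480x640x3 uint8, red, green, blue); there is no depth.
- camera_model(name): a dict with "K" (3x3 intrinsics, pixels), "cam_to_world" (4x4, takes a point from camera to world coordinates); the wrist camera has in their place "tool_from_camera" (4x4, takes a point from camera to tool coordinates, whose origin is the TCP and whose axes are the flange's). Camera axes: x right, y down, z forward; pixel columns grow to the right and rows downward; lengths in m; the calibration is good to about 2 mm. A picture is of the moment at which its call begins: read the wrist's pose just before it. camera_model takes no time and is no camera call.
- robot.hand_in(): hands the job in; it is judged then, once.
The state is a dict: "t": time; "qpos": joint angles; "joint_velocities": joint speeds; "effort": joint torques, N m; "tcp_pos": TCP position; "ee_rot": TCP orientation; "wrist_force": force on the tool from outside, world axes, zero at the start; "wrist_torque": the same for the moment, N m; "finger_gap": finger opening in m; "grasp_force": force on a finger pad.
Only numpy, scipy, OpenCV 4.12 (cv2) and the standard library are available. Lean on these libraries where they do the work, as an engineer would, in place of code of your own. Each camera call takes 0.05 s, during which the arm holds its last target. There are 200 camera calls.

### The job

Sweep the three loose black screw caps off the pale top of the little wooden chest and into the steel tray that stands against one end of it, pushing them over the edge with your fingertips; do not pick up or lift any of them. Leave the two jars that stand on the chest, and the oil bottle in front, upright where they are. Finish with the hand clear.

Things in the scene. Friction and masses are not known exactly. Their poses are not given: they have to be found in the camera images.
- chest: fixed low wooden drawer chest, 220 mm along its x, 240 mm along its y; flat pale top 60 mm above the table. Origin: centre of its underside, z up. The two long sides (x = +-104 to +-110 mm) have a lip 6 mm high; the two ends (y = +-120 mm) are open edges without lip. The tray stands against one end, the bottle rack against the other; which is which varies.
- tray: the empty open steel tray that must receive the caps: 200 mm along its x, 110 mm along its y, 52 mm high (8 mm below the chest's top), walls 4 mm, floor 4 mm. Fixed, axes parallel to the chest's, 3 mm from the chest's end, at chest y = +178 or -178 mm. Origin: centre of its underside, on the table.
- rack: fixed wooden box of the tray's outside size, 3 mm from the chest's other end, filled with two rows of small amber bottles whose caps reach 83 mm above the table and which keep within 28 mm of the box's centre line along its x. Not a place for the caps. Origin: centre of its underside.
- cap_1: black ribbed plastic screw cap, a solid disc 30 mm in diameter, 18 mm tall, about 14 g, loose, lying flat on the chest's top at the start. Origin at its centre, z along its axis. Its centre starts 58 to 82 mm from the chest's centre line along chest y, on the chest's +x side (chest y -85 to -40 mm).
- cap_2: black ribbed plastic screw cap, a solid disc 30 mm in diameter, 18 mm tall, about 14 g, loose, lying flat on the chest's top at the start. Origin at its centre, z along its axis. Its centre starts 58 to 82 mm from the chest's centre line along chest y, on the chest's +x side (chest y 40 to 85 mm).
- cap_3: black ribbed plastic screw cap, a solid disc 30 mm in diameter, 18 mm tall, about 14 g, loose, lying flat on the chest's top at the start. Origin at its centre, z along its axis. Its centre starts 58 to 82 mm from the chest's centre line along chest y, on the chest's -x side (chest y -85 to 85 mm).
- jar_glass: a glass balm jar with white lid, 36 mm in diameter, 44 mm tall, about 110 g, loose, standing on the chest's top within 8 mm of the centre line along chest y. To be left alone. Origin at the centre of its underside, z up.
- jar_white: a white plastic balm jar, 38 mm in diameter at the lid, 41 mm tall, about 100 g, loose, standing on the chest's top within 8 mm of the same centre line. To be left alone. Origin at the centre of its underside, z up.
- oil_bottle: an amber bottle with white cap, 44 mm in diameter, 105 mm tall, loose, standing on the table nearer the robot and to its right. To be left alone. Origin at the centre of its underside, z up.
Things that resemble listed ones, but are neither listed nor needed, are in the scene too. What is shaped like the cap_1 but red or yellow is not meant. Leave any turquoise look-alike of the cap_2 alone.

How it is judged:
By the outcome, as a careful person would: the job done as asked, in the order asked, and still so for the second after the job is handed in, with the robot touching nothing.
It also fails if it takes over 64 s, if anything falls off the work surface, if the arm or the gripper's body presses on something with over 40 N, if the wrist force passes 120 N, or if a joint passes its speed limit or range.

## Working session

There is one attempt and no reset: what is moved stays moved. The work goes in short steps, Python scripts to look and compute and a tool call to move; the robot and the scene stay as the last step left them, time stands still between calls to the robot, and variables do not carry over. Pictures are saved under pics/ and viewed, at most 12 in all, crops included, and the job is handed in when it is done.

Besides the shell and the picture viewer there is one more tool, called after "Call:" as name(argument=value, ...), one argument or row to a line, values as JSON. carry_out: Moves the arm, as the interface text tells. Its arguments: {"type":"object","properties":{"series":{"type":"array"},"force":{"type":"number"}},"required":["series"]}

```bash
mkdir -p pics; python3 - <<'E'
from station import robot,snapshot,camera_model
import cv2
for n in("scene","top"):
    cv2.imwrite(f"pics/{n}0.png",snapshot(n)[:,:,::-1]); m=camera_model(n); print(n,m["K"],m["cam_to_world"])
s=robot.sense();print(s)
print(camera_model("wrist"))
E
```

```text
scene [[530.49156966   0.         324.38809618]
 [  0.         530.49156966 235.64549025]
 [  0.           0.           1.        ]] [[ 0.73609107  0.48830135 -0.46875551  0.92497364]
 [ 0.6768741  -0.5344617   0.50615427 -0.52974228]
 [-0.00337606 -0.6898641  -0.72393102  0.73759396]
 [ 0.          0.          0.          1.        ]]
top [[454.33260908   0.         315.37272183]
 [  0.         454.33260908 241.25155549]
 [  0.           0.           1.        ]] [[-0.01884765 -0.99599753  0.08737092  0.39034525]
 [-0.99981351  0.01840765 -0.005839   -0.04457976]
 [ 0.00420733 -0.08746468 -0.99615874  1.0372986 ]
 [ 0.          0.          0.          1.        ]]
{'t': 0.1, 'qpos': array([ 1.18789328,  0.47770431,  0.02230945,  1.5563413 , -0.01149644,
        1.10930469, -0.08309164]), 'joint_velocities': array([ 0.00102194, -0.00023311,  0.00031769, -0.00155849,  0.00027597,
        0.00166767,  0.00184018]), 'effort': array([ 4.47326587e-03, -5.97759748e+01,  1.61406722e+00, -2.81955385e+01,
        1.28859075e-02,  5.03716234e-03, -1.09596138e-05]), 'tcp_pos': array([ 0.18303078, -0.64915971,  0.23043586]), 'ee_rot': array([ 9.90570842e-01,  1.36999062e-01, -1.63867379e-04, -7.98383184e-04]), 'wrist_force': array([-0.4391044 ,  0.33921763,  0.30783012]), 'wrist_torque': array([0.00528832, 0.03458864, 0.03946673]), 'grasp_force': 0.0, 'finger_gap': 0.08548947464205141}
{'K': array([[393.70672479,   0.        , 320.90269733],
       [  0.        , 393.70672479, 238.26069976],
       [  0.        ,   0.        ,   1.        ]]), 'tool_from_camera': array([[ 1.63482536e-03, -9.53847486e-01, -3.00287029e-01,
         7.84436990e-02],
       [ 9.99998404e-01,  1.34277312e-03,  1.17894529e-03,
        -7.00930966e-04],
       [-7.21316653e-04, -3.00288477e-01,  9.53848159e-01,
        -1.42388936e-01],
       [ 0.00000000e+00,  0.00000000e+00,  0.00000000e+00,
         1.00000000e+00]])}
```

View pics/top0.png

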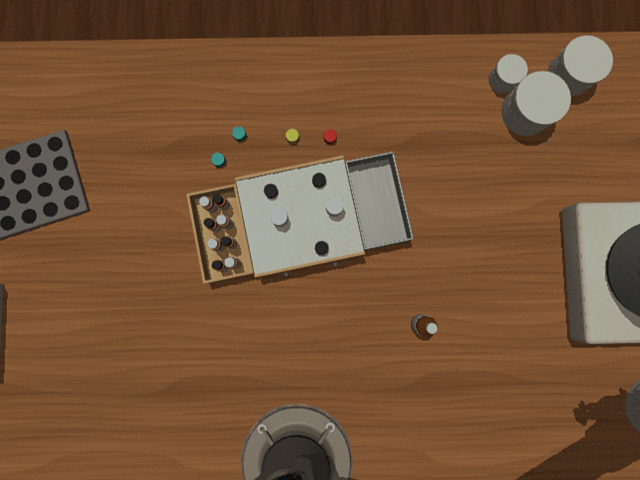

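View pics/scene0.png

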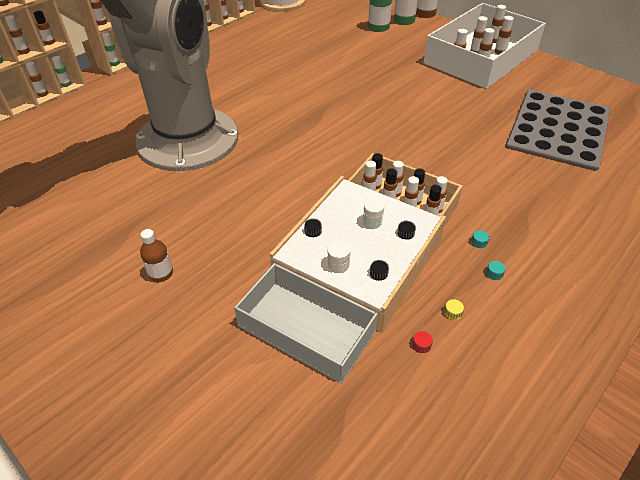

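The top view shows the chest at about (300,216), with the tray to its right and the rack to its left. Candidates:
- Black caps on the chest at (271,191), (319,181) and (321,248). These are the ones I want.
- Teal caps at (239,132) and (218,159), yellow at (292,135) and red at (330,136), all on the table. Not these.
- Black bottle caps in the rack at about (215,225), and the holes of the black plate at the far left. Not these either.

The jars are at (280,217) and (335,206), and the oil bottle is at (427,326).

```bash
cat > h.py <<'E'
import numpy as np,cv2
from station import robot,snapshot,camera_model
def ray(n,uv,z):
    m=camera_model(n);T=m["cam_to_world"];d=T[:3,:3]@np.linalg.inv(m["K"])@[uv[0],uv[1],1];o=T[:3,3]
    return o+d*(z-o[2])/d[2]
def dark(img,roi,thr=60,amin=40):
    m=np.zeros(img.shape[:2],np.uint8);x0,y0,x1,y1=roi
    m[y0:y1,x0:x1]=(img[y0:y1,x0:x1].max(2)<thr)*255
    n,l,s,c=cv2.connectedComponentsWithStats(m)
    return [(c[i],s[i,4],s[i,:4]) for i in range(1,n) if s[i,4]>amin]
E
python3 - <<'E'
from h import *
im=snapshot("top"); crop=im[140:300,170:430]
cv2.imwrite("pics/crop.png",cv2.resize(crop[:,:,::-1],None,fx=3,fy=3,interpolation=cv2.INTER_CUBIC))
for c,a,b in dark(im,(255,170,345,262)): print("top",c,a,b,ray("top",c,.076))
s=snapshot("scene")
for c,a,b in dark(s,(290,205,425,290)): print("scene",c,a,b,ray("scene",c,.071))
# pale top
r=im.astype(int); m=((r.min(2)>165)).astype(np.uint8); m[:,:235]=0;m[:,365:]=0;m[:150]=0;m[280:]=0
m=cv2.morphologyEx(m,cv2.MORPH_CLOSE,np.ones((15,15)));n,l,st,_=cv2.connectedComponentsWithStats(m);k=1+st[1:,4].argmax()
cs,_=cv2.findContours((l==k).astype(np.uint8),0,2);R=cv2.minAreaRect(cs[0]);bx=cv2.boxPoints(R);print(R)
P=np.array([ray("top",p,.06) for p in bx]);print(P,P.mean(0),np.linalg.norm(np.diff(P,axis=0),axis=1))
for uv in((280,214),(335,204)):print("jar",ray("top",uv,.103))
print("bottle",ray("top",(432,328),.105))
E
```

```text
top [318.70469799 179.93959732] 149 [313 173  13  15] [ 0.60680252 -0.05986905  0.076     ]
top [270.57638889 190.88194444] 144 [264 184  14  14] [0.58482123 0.04376941 0.076     ]
top [321.24285714 247.79285714] 140 [315 241  13  14] [ 0.46050065 -0.06240299  0.076     ]
scene [312.3930131  227.49344978] 229 [305 219  16  18] [ 0.46431521 -0.0633276   0.071     ]
scene [405.87280702 229.42982456] 228 [398 221  17  18] [0.58867267 0.04381752 0.071     ]
scene [378.61132075 269.63018868] 265 [370 261  18  19] [ 0.61076    -0.06037569  0.071     ]
((295.9193115234375, 216.4126434326172), (93.20709228515625, 103.93508911132812), 78.2317123413086)
[[ 0.6104443   0.12146732  0.06      ]
 [ 0.65369019 -0.10175505  0.06      ]
 [ 0.45239048 -0.13811391  0.06      ]
 [ 0.41090292  0.08141936  0.06      ]] [ 0.53185697 -0.00924557  0.06      ] [0.22737289 0.20455693 0.22341905]
jar [0.5303899 0.0222463 0.103    ]
jar [ 0.5492926  -0.09233422  0.103     ]
bottle [ 0.29116179 -0.28321251  0.105     ]
```

View pics/crop.png

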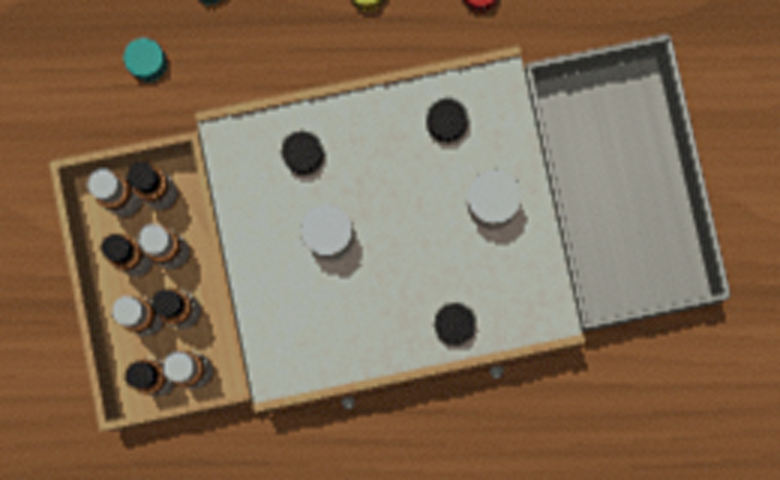

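The crop confirms three black caps on the pale top, two jars, the tray on the right (world -y) and the rack on the left. The caps from both views agree to about 4 mm. My plan is to push each cap with slightly opened fingertips used as a cradle, sweeping along the chest's long axis at about 10.9° to -y. First I move above the start behind cap A.

Call:
carry_out(
  series=[
    {"dx": 0.05,"dy": -0.04,"dz": 0,"az": -8,"grip": 0.018},
    {"dx": 0.1,"dy": -0.08,"dz": 0,"az": -16,"grip": 0.018},
    {"dx": 0.15,"dy": -0.12,"dz": 0,"az": -24,"grip": 0.018},
    {"dx": 0.2,"dy": -0.16,"dz": 0,"az": -32,"grip": 0.018},
    {"dx": 0.25,"dy": -0.2,"dz": 0,"az": -40,"grip": 0.018},
    {"dx": 0.3,"dy": -0.25,"dz": 0,"az": -48,"grip": 0.018},
    {"dx": 0.35,"dy": -0.3,"dz": 0,"az": -56,"grip": 0.018},
    {"dx": 0.4,"dy": -0.345,"dz": 0,"az": -64,"grip": 0.018},
    {"dx": 0.45,"dy": -0.39,"dz": 0.02,"az": -72,"grip": 0.018},
    {"dx": 0.5,"dy": -0.43,"dz": 0.04,"az": -80,"grip": 0.018},
    {"dx": 0.54,"dy": -0.465,"dz": 0.06,"az": -85.1,"grip": 0.018},
    {"dx": 0.573,"dy": -0.495,"dz": 0.06,"az": -85.1,"grip": 0.018},
  ],
)

```text
schema error: expected keys dx, dy, dz, ax, ay, az, grip
```

```bash
cat >> h.py <<'E'
from scipy.spatial.transform import Rotation as Ro
C=np.array([.532,-.010]);th=np.radians(10.9);N=np.array([np.cos(th),np.sin(th)]);D=np.array([np.sin(th),-np.cos(th)])
def nd(p): r=np.array(p[:2])-C; return np.round([r@N,r@D],4)
def tool(): # pose in chest n,d,z, yaw error
    s=robot.sense();R=Ro.from_quat(s["ee_rot"]).as_matrix()
    print("t",round(s["t"],2),"n,d",nd(s["tcp_pos"]),"z",round(s["tcp_pos"][2],4),"gap",round(s["finger_gap"],4),"F",np.round(s["wrist_force"],1))
    print("toolx(n,d)",np.round([R[:2,0]@N,R[:2,0]@D],3),"tooly",np.round([R[:2,1]@N,R[:2,1]@D],3),"zx",np.round(R[:,2],3))
    return s,R
def wray(uv,z,s,R):
    m=camera_model("wrist");T=m["tool_from_camera"];o=s["tcp_pos"]+R@T[:3,3];d=R@T[:3,:3]@np.linalg.inv(m["K"])@[uv[0],uv[1],1]
    return o+d*(z-o[2])/d[2]
E
python3 - <<'E'
from h import *
s,R=tool(); im=snapshot("wrist"); cv2.imwrite("pics/w1.png",im[:,:,::-1])
for c,a,b in dark(im,(0,0,640,480),60,400): print(c,a,b,nd(wray(c,.072,s,R)))
E
```

```text
t 0.2 n,d [-0.4635  0.5618] z 0.2307 gap 0.0854 F [-0.7  0.4 -0.1]
toolx(n,d) [ 0.996 -0.084] tooly [0.084 0.996] zx [-0.     0.001 -1.   ]
[515.10956522  61.6546087 ] 11500 [429   0 211 120] [-0.3386  0.6874]
[565.53933496 209.62043796] 1233 [539 192  56  36] [-0.4399  0.7517]
[319.07433546 427.43052136] 51577 [  0 309 640 171] [-0.6667  0.5771]
```

View pics/w1.png

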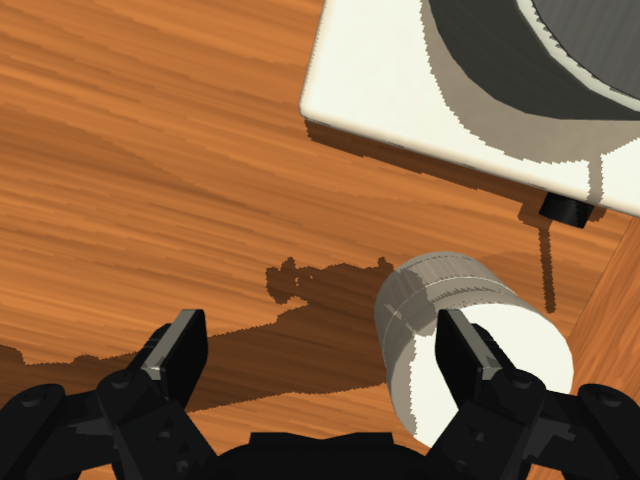

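The call was refused because every key has to be given, so the arm is still at its start pose. The picture shows the stove corner at the top and a white jar at (470,350) under the right finger, on the side I'm moving away from. Resending with all keys.

Call:
carry_out(
  series=[
    {"dx": 0.05,"dy": -0.04,"dz": 0,"ax": 0,"ay": 0,"az": -8,"grip": 0.018},
    {"dx": 0.1,"dy": -0.08,"dz": 0,"ax": 0,"ay": 0,"az": -16,"grip": 0.018},
    {"dx": 0.15,"dy": -0.12,"dz": 0,"ax": 0,"ay": 0,"az": -24,"grip": 0.018},
    {"dx": 0.2,"dy": -0.16,"dz": 0,"ax": 0,"ay": 0,"az": -32,"grip": 0.018},
    {"dx": 0.25,"dy": -0.2,"dz": 0,"ax": 0,"ay": 0,"az": -40,"grip": 0.018},
    {"dx": 0.3,"dy": -0.25,"dz": 0,"ax": 0,"ay": 0,"az": -48,"grip": 0.018},
    {"dx": 0.35,"dy": -0.3,"dz": 0,"ax": 0,"ay": 0,"az": -56,"grip": 0.018},
    {"dx": 0.4,"dy": -0.345,"dz": 0,"ax": 0,"ay": 0,"az": -64,"grip": 0.018},
    {"dx": 0.45,"dy": -0.39,"dz": 0.02,"ax": 0,"ay": 0,"az": -72,"grip": 0.018},
    {"dx": 0.5,"dy": -0.43,"dz": 0.04,"ax": 0,"ay": 0,"az": -80,"grip": 0.018},
    {"dx": 0.54,"dy": -0.465,"dz": 0.06,"ax": 0,"ay": 0,"az": -85.1,"grip": 0.018},
    {"dx": 0.573,"dy": -0.495,"dz": 0.06,"ax": 0,"ay": 0,"az": -85.1,"grip": 0.018},
  ],
)

```text
t: 1.75
tcp_pos: [0.5924, -0.0297, 0.1722]
ee_rot: [0.637, 0.771, -0.001, -0.0]
wrist_force: [1.0, 0.8, 0.8]
finger_gap: 0.0181
grasp_force: 0.0
```

```bash
python3 - <<'E'
from h import *
s,R=tool(); print(s["qpos"].round(2)); im=snapshot("wrist"); cv2.imwrite("pics/w2.png",im[:,:,::-1])
for c,a,b in dark(im,(0,0,640,480),60,400): print(c,a,b,nd(wray(c,.072,s,R)))
E
```

```text
t 1.75 n,d [0.0556 0.0307] z 0.1722 gap 0.0181 F [1.  0.8 0.8]
toolx(n,d) [ 0.001 -1.   ] tooly [1.    0.001] zx [-0.002 -0.    -1.   ]
[ 0.35  0.46 -0.52  1.79  0.27  0.97 -0.1 ]
[544.36341463  45.0804878 ] 410 [535  24  24  42] [ 0.1821 -0.0836]
[341.94257703 113.65896359] 1428 [321  93  43  43] [ 0.0695 -0.047 ]
[121.14565217 243.58532609] 1840 [ 92 221  57  45] [-0.0725  0.0335]
[320.91485419 418.95295126] 57196 [  0 258 640 222] [0.0573 0.1728]
```

View pics/w2.png

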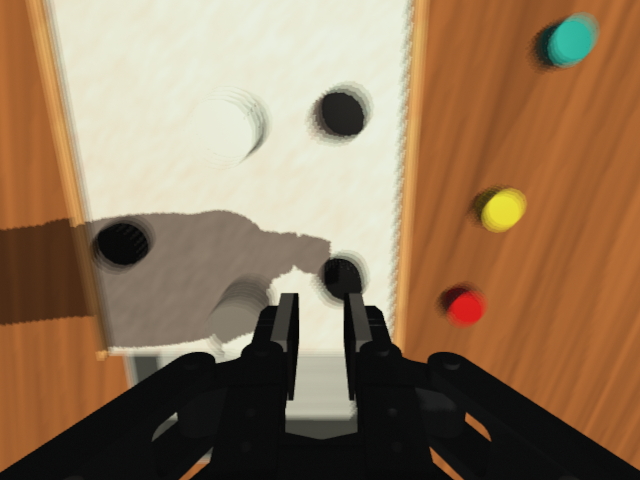

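This shows cap B at (342,113), cap A under the fingers at (343,278), and cap C at (121,244). The jars are at (230,125) and (243,310), and the red, yellow and teal look-alikes lie outside the chest. The picture is blurred because the arm was still settling, so I'll settle and measure again.

Call:
carry_out(
  series=[
    {"dx": 0,"dy": 0,"dz": 0,"ax": 0,"ay": 0,"az": 0,"grip": 0.018},
    {"dx": 0,"dy": 0,"dz": 0,"ax": 0,"ay": 0,"az": 0,"grip": 0.018},
    {"dx": 0,"dy": 0,"dz": 0,"ax": 0,"ay": 0,"az": 0,"grip": 0.018},
  ],
)

```text
t: 2.17
tcp_pos: [0.5918, -0.0325, 0.1736]
ee_rot: [0.638, 0.77, -0.0, 0.0]
wrist_force: [0.0, -0.6, -0.3]
finger_gap: 0.0179
grasp_force: 0.0
```

```bash
python3 - <<'E'
from h import *
s,R=tool(); im=snapshot("wrist"); cv2.imwrite("pics/w3.png",im[:,:,::-1])
for c,a,b in dark(im,(0,0,640,480),60,400): print(c,a,b,nd(wray(c,.072,s,R)))
r=im[100];print("lip/top cols row100",[int(i) for i in np.where(np.abs(np.diff(r[:,2].astype(int)))>50)[0]])
for uv in((60,100),(395,100)):print(nd(wray(uv,.066,s,R)))
E
```

```text
t 2.17 n,d [0.0545 0.0334] z 0.1736 gap 0.0179 F [ 0.  -0.6 -0.3]
toolx(n,d) [ 0.004 -1.   ] tooly [1.    0.004] zx [ 0.    -0.001 -1.   ]
[543.69283276  47.15358362] 586 [533  20  28  48] [ 0.1819 -0.0798]
[338.89140927 113.97442085] 2072 [314  88  51  53] [ 0.067  -0.0442]
[120.1897251  244.22622803] 2219 [ 91 219  59  51] [-0.0749  0.0367]
[321.00123099 417.7781438 ] 57677 [  0 254 640 226] [0.056  0.1758]
lip/top cols row100 [62, 63, 238, 311, 312, 360, 361, 399]
[-0.1    -0.0525]
[ 0.1007 -0.0521]
```

View pics/w3.png

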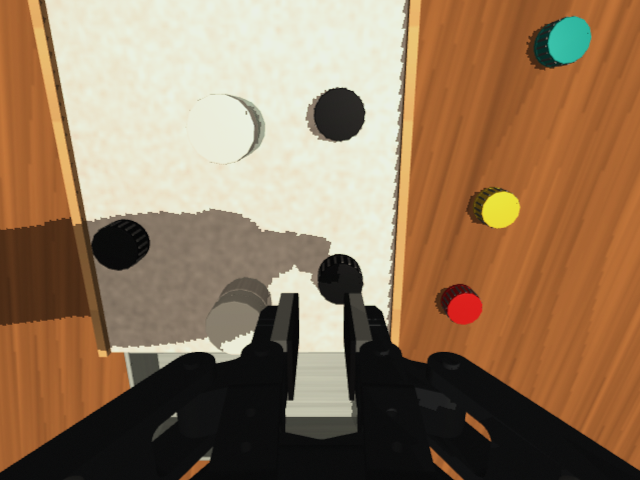

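Settled view: A (340,275), B (339,114) at n,d = (67,-44) mm, and C (120,244) at (-75,37) mm. This agrees with the top view. Next I lower the fingers behind cap A.

Call:
carry_out(
  series=[
    {"dx": 0.015,"dy": 0.012,"dz": 0,"ax": 0,"ay": 0,"az": 0,"grip": 0.018},
    {"dx": 0.015,"dy": 0.012,"dz": 0.03,"ax": 0,"ay": 0,"az": 0,"grip": 0.018},
    {"dx": 0.015,"dy": 0.012,"dz": 0.06,"ax": 0,"ay": 0,"az": 0,"grip": 0.018},
    {"dx": 0.015,"dy": 0.012,"dz": 0.09,"ax": 0,"ay": 0,"az": 0,"grip": 0.018},
    {"dx": 0.015,"dy": 0.012,"dz": 0.106,"ax": 0,"ay": 0,"az": 0,"grip": 0.018},
    {"dx": 0.015,"dy": 0.012,"dz": 0.106,"ax": 0,"ay": 0,"az": 0,"grip": 0.018},
    {"dx": 0.015,"dy": 0.012,"dz": 0.106,"ax": 0,"ay": 0,"az": 0,"grip": 0.018},
  ],
)

```text
t: 3.1
tcp_pos: [0.6021, -0.0131, 0.0686]
ee_rot: [0.637, 0.771, 0.001, 0.001]
wrist_force: [0.7, -0.4, -0.3]
finger_gap: 0.018
grasp_force: 0.0
```

```bash
python3 - <<'E'
from h import *
s,R=tool(); im=snapshot("scene"); cv2.imwrite("pics/s1.png",cv2.resize(im[150:390,220:480,::-1],None,fx=2.4,fy=2.4))
E
```

```text
t 3.1 n,d [0.0683 0.0163] z 0.0686 gap 0.018 F [ 0.7 -0.4 -0.3]
toolx(n,d) [ 0.001 -1.   ] tooly [1.    0.001] zx [ 0.002  0.    -1.   ]
```

View pics/s1.png

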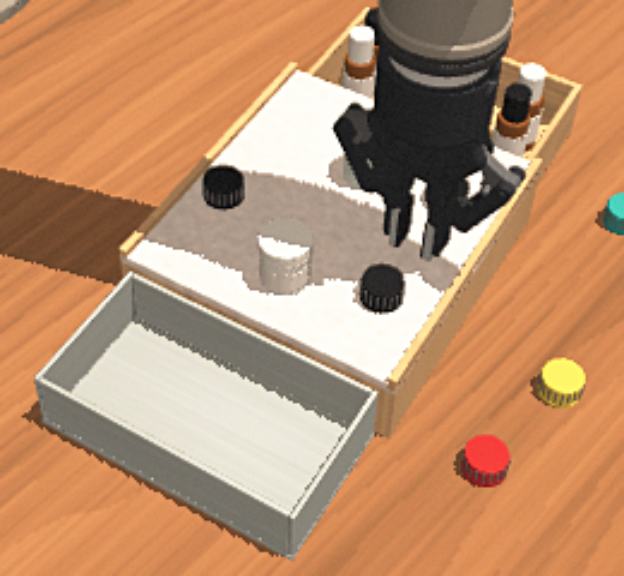

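The fingers stand behind cap A, which is at (382,288) in the crop, straddling its axis at the right height. Next I push A into the tray and then lift.

Call:
carry_out(
  series=[
    {"dx": -0.01,"dy": -0.001,"dz": 0.002,"ax": 0,"ay": 0,"az": 0,"grip": 0.018},
    {"dx": -0.025,"dy": -0.001,"dz": 0.002,"ax": 0,"ay": 0,"az": 0,"grip": 0.018},
    {"dx": -0.04,"dy": -0.001,"dz": 0.002,"ax": 0,"ay": 0,"az": 0,"grip": 0.018},
    {"dx": -0.058,"dy": -0.001,"dz": 0.002,"ax": 0,"ay": 0,"az": 0,"grip": 0.018},
    {"dx": -0.076,"dy": -0.001,"dz": 0.002,"ax": 0,"ay": 0,"az": 0,"grip": 0.018},
    {"dx": -0.095,"dy": -0.001,"dz": 0.002,"ax": 0,"ay": 0,"az": 0,"grip": 0.018},
    {"dx": -0.114,"dy": -0.001,"dz": 0.002,"ax": 0,"ay": 0,"az": 0,"grip": 0.018},
    {"dx": -0.133,"dy": -0.001,"dz": 0.002,"ax": 0,"ay": 0,"az": 0,"grip": 0.018},
    {"dx": -0.15,"dy": -0.001,"dz": 0.002,"ax": 0,"ay": 0,"az": 0,"grip": 0.018},
    {"dx": -0.15,"dy": -0.001,"dz": 0.002,"ax": 0,"ay": 0,"az": 0,"grip": 0.018},
    {"dx": -0.15,"dy": -0.001,"dz": -0.03,"ax": 0,"ay": 0,"az": 0,"grip": 0.018},
    {"dx": -0.15,"dy": -0.001,"dz": -0.07,"ax": 0,"ay": 0,"az": 0,"grip": 0.018},
  ],
)

```text
t: 4.65
tcp_pos: [0.6276, -0.1596, 0.1373]
ee_rot: [0.636, 0.771, -0.0, -0.001]
wrist_force: [1.3, 0.9, 0.7]
finger_gap: 0.018
grasp_force: 0.0
```

```bash
python3 - <<'E'
from h import *
s,R=tool(); im=snapshot("scene"); cv2.imwrite("pics/s2.png",cv2.resize(im[150:390,220:480,::-1],None,fx=2.4,fy=2.4))
E
```

```text
t 4.65 n,d [0.0656 0.165 ] z 0.1373 gap 0.018 F [1.3 0.9 0.7]
toolx(n,d) [-0.001 -1.   ] tooly [ 1.    -0.001] zx [-0.002  0.001 -1.   ]
```

View pics/s2.png

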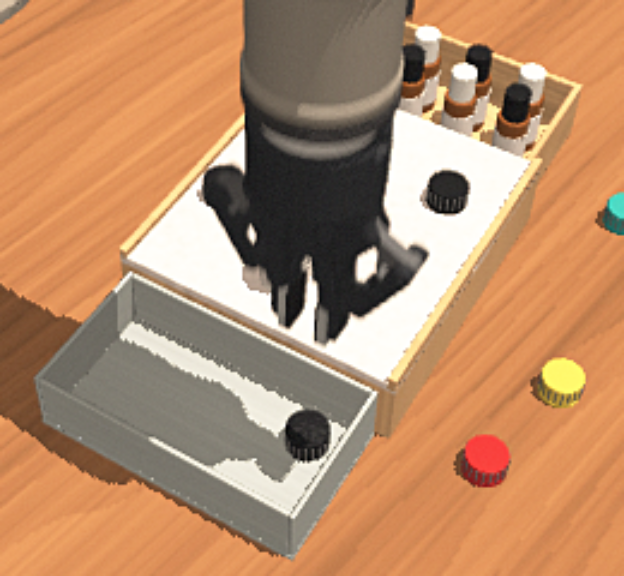

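Cap A lies in the tray at (307,435) and cap B is untouched at (447,192). Next I go behind B.

Call:
carry_out(
  series=[
    {"dx": 0.05,"dy": 0.001,"dz": 0,"ax": 0,"ay": 0,"az": 0,"grip": 0.018},
    {"dx": 0.1,"dy": 0.001,"dz": 0,"ax": 0,"ay": 0,"az": 0,"grip": 0.018},
    {"dx": 0.15,"dy": 0.001,"dz": 0,"ax": 0,"ay": 0,"az": 0,"grip": 0.018},
    {"dx": 0.2,"dy": 0.001,"dz": 0,"ax": 0,"ay": 0,"az": 0,"grip": 0.018},
    {"dx": 0.25,"dy": 0.001,"dz": 0,"ax": 0,"ay": 0,"az": 0,"grip": 0.018},
    {"dx": 0.25,"dy": 0.001,"dz": 0,"ax": 0,"ay": 0,"az": 0,"grip": 0.018},
    {"dx": 0.25,"dy": 0.001,"dz": 0,"ax": 0,"ay": 0,"az": 0,"grip": 0.018},
    {"dx": 0.25,"dy": 0.001,"dz": 0.03,"ax": 0,"ay": 0,"az": 0,"grip": 0.018},
    {"dx": 0.25,"dy": 0.001,"dz": 0.055,"ax": 0,"ay": 0,"az": 0,"grip": 0.018},
    {"dx": 0.25,"dy": 0.001,"dz": 0.071,"ax": 0,"ay": 0,"az": 0,"grip": 0.018},
    {"dx": 0.25,"dy": 0.001,"dz": 0.071,"ax": 0,"ay": 0,"az": 0,"grip": 0.018},
    {"dx": 0.25,"dy": 0.001,"dz": 0.071,"ax": 0,"ay": 0,"az": 0,"grip": 0.018},
  ],
)

```text
t: 6.2
tcp_pos: [0.583, 0.0845, 0.0672]
ee_rot: [0.637, 0.771, 0.0, 0.0]
wrist_force: [-1.0, 0.2, 0.8]
finger_gap: 0.018
grasp_force: 0.0
```

```bash
python3 - <<'E'
from h import *
tool()
E
```

```text
t 6.2 n,d [ 0.068  -0.0832] z 0.0672 gap 0.018 F [-1.   0.2  0.8]
toolx(n,d) [ 0.002 -1.   ] tooly [1.    0.002] zx [ 0.001  0.    -1.   ]
```

Call:
carry_out(
  series=[
    {"dx": -0.015,"dy": -0.001,"dz": 0,"ax": 0,"ay": 0,"az": 0,"grip": 0.018},
    {"dx": -0.035,"dy": -0.001,"dz": 0,"ax": 0,"ay": 0,"az": 0,"grip": 0.018},
    {"dx": -0.057,"dy": -0.001,"dz": 0,"ax": 0,"ay": 0,"az": 0,"grip": 0.018},
    {"dx": -0.08,"dy": -0.001,"dz": 0,"ax": 0,"ay": 0,"az": 0,"grip": 0.018},
    {"dx": -0.103,"dy": -0.002,"dz": 0,"ax": 0,"ay": 0,"az": 0,"grip": 0.018},
    {"dx": -0.126,"dy": -0.003,"dz": 0,"ax": 0,"ay": 0,"az": 0,"grip": 0.018},
    {"dx": -0.149,"dy": -0.005,"dz": 0,"ax": 0,"ay": 0,"az": 0,"grip": 0.018},
    {"dx": -0.172,"dy": -0.008,"dz": 0,"ax": 0,"ay": 0,"az": 0,"grip": 0.018},
    {"dx": -0.195,"dy": -0.011,"dz": 0,"ax": 0,"ay": 0,"az": 0,"grip": 0.018},
    {"dx": -0.218,"dy": -0.013,"dz": 0,"ax": 0,"ay": 0,"az": 0,"grip": 0.018},
    {"dx": -0.248,"dy": -0.013,"dz": 0,"ax": 0,"ay": 0,"az": 0,"grip": 0.018},
    {"dx": -0.248,"dy": -0.013,"dz": 0,"ax": 0,"ay": 0,"az": 0,"grip": 0.018},
  ],
)

```text
t: 7.7
tcp_pos: [0.6157, -0.1672, 0.0664]
ee_rot: [0.64, 0.769, -0.001, 0.001]
wrist_force: [0.2, -0.1, -0.0]
finger_gap: 0.0181
grasp_force: 0.0
```

Call:
carry_out(
  series=[
    {"dx": 0,"dy": 0,"dz": -0.035,"ax": 0,"ay": 0,"az": 0,"grip": 0.018},
    {"dx": 0,"dy": 0,"dz": -0.085,"ax": 0,"ay": 0,"az": 0,"grip": 0.018},
    {"dx": 0,"dy": 0,"dz": -0.085,"ax": 0,"ay": 0,"az": 0,"grip": 0.018},
  ],
)

```text
t: 8.07
tcp_pos: [0.6189, -0.1617, 0.1561]
ee_rot: [0.637, 0.771, 0.002, 0.004]
wrist_force: [0.2, 0.4, -0.7]
finger_gap: 0.0179
grasp_force: 0.0
```

```bash
python3 - <<'E'
from h import *
s,R=tool(); im=snapshot("scene"); cv2.imwrite("pics/s3.png",cv2.resize(im[150:390,220:480,::-1],None,fx=2.4,fy=2.4))
E
```

```text
t 8.07 n,d [0.0567 0.1654] z 0.1561 gap 0.0179 F [ 0.2  0.4 -0.7]
toolx(n,d) [ 0.001 -1.   ] tooly [1.    0.001] zx [ 0.008 -0.002 -1.   ]
```

View pics/s3.png

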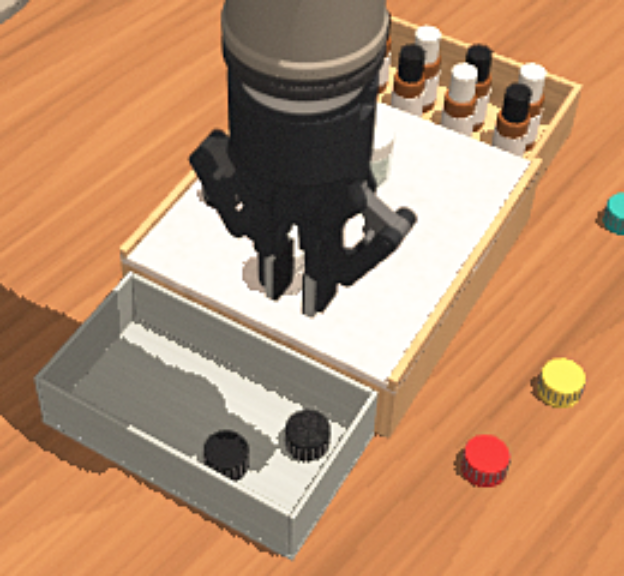

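Caps A and B are in the tray at (307,435) and (227,455). Next I go behind cap C on the near side.

Call:
carry_out(
  series=[
    {"dx": 0.04,"dy": -0.03,"dz": 0,"ax": 0,"ay": 0,"az": 0,"grip": 0.018},
    {"dx": 0.08,"dy": -0.06,"dz": 0,"ax": 0,"ay": 0,"az": 0,"grip": 0.018},
    {"dx": 0.12,"dy": -0.09,"dz": 0,"ax": 0,"ay": 0,"az": 0,"grip": 0.018},
    {"dx": 0.155,"dy": -0.12,"dz": 0,"ax": 0,"ay": 0,"az": 0,"grip": 0.018},
    {"dx": 0.17,"dy": -0.131,"dz": 0,"ax": 0,"ay": 0,"az": 0,"grip": 0.018},
    {"dx": 0.17,"dy": -0.131,"dz": 0,"ax": 0,"ay": 0,"az": 0,"grip": 0.018},
    {"dx": 0.17,"dy": -0.131,"dz": 0,"ax": 0,"ay": 0,"az": 0,"grip": 0.018},
    {"dx": 0.17,"dy": -0.131,"dz": 0.03,"ax": 0,"ay": 0,"az": 0,"grip": 0.018},
    {"dx": 0.17,"dy": -0.131,"dz": 0.06,"ax": 0,"ay": 0,"az": 0,"grip": 0.018},
    {"dx": 0.17,"dy": -0.131,"dz": 0.083,"ax": 0,"ay": 0,"az": 0,"grip": 0.018},
    {"dx": 0.17,"dy": -0.131,"dz": 0.083,"ax": 0,"ay": 0,"az": 0,"grip": 0.018},
    {"dx": 0.17,"dy": -0.131,"dz": 0.083,"ax": 0,"ay": 0,"az": 0,"grip": 0.018},
  ],
)

```text
t: 9.62
tcp_pos: [0.4566, -0.0194, 0.0689]
ee_rot: [0.637, 0.77, 0.0, 0.0]
wrist_force: [0.1, 0.3, -0.7]
finger_gap: 0.0177
grasp_force: 0.0
```

```bash
python3 - <<'E'
from h import *
s,R=tool(); im=snapshot("scene"); cv2.imwrite("pics/s4.png",cv2.resize(im[150:390,220:480,::-1],None,fx=2.4,fy=2.4))
for c,a,b in dark(im,(295,210,345,250)): print(c,a,b,nd(ray("scene",c,.071)))
E
```

```text
t 9.62 n,d [-0.0758 -0.0051] z 0.0689 gap 0.0177 F [ 0.1  0.3 -0.7]
toolx(n,d) [ 0.002 -1.   ] tooly [1.    0.002] zx [ 0.001  0.    -1.   ]
[312.42241379 227.12068966] 232 [305 219  16  18] [-0.077   0.0388]
```

View pics/s4.png

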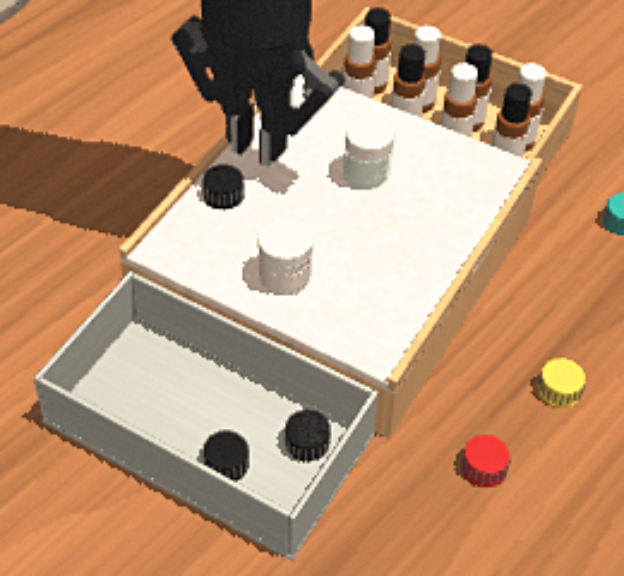

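The fingers are behind C, at (223,187) in the crop, aligned within about 1 mm. Both jars are upright. I'll push C with a slight drift inward so that it clears the tray's side wall.

Call:
carry_out(
  series=[
    {"dx": -0.012,"dy": 0,"dz": 0.001,"ax": 0,"ay": 0,"az": 0,"grip": 0.018},
    {"dx": -0.028,"dy": 0.001,"dz": 0.001,"ax": 0,"ay": 0,"az": 0,"grip": 0.018},
    {"dx": -0.046,"dy": 0.003,"dz": 0.001,"ax": 0,"ay": 0,"az": 0,"grip": 0.018},
    {"dx": -0.064,"dy": 0.006,"dz": 0.001,"ax": 0,"ay": 0,"az": 0,"grip": 0.018},
    {"dx": -0.082,"dy": 0.009,"dz": 0.001,"ax": 0,"ay": 0,"az": 0,"grip": 0.018},
    {"dx": -0.1,"dy": 0.012,"dz": 0.001,"ax": 0,"ay": 0,"az": 0,"grip": 0.018},
    {"dx": -0.118,"dy": 0.014,"dz": 0.001,"ax": 0,"ay": 0,"az": 0,"grip": 0.018},
    {"dx": -0.136,"dy": 0.014,"dz": 0.001,"ax": 0,"ay": 0,"az": 0,"grip": 0.018},
    {"dx": -0.154,"dy": 0.014,"dz": 0.001,"ax": 0,"ay": 0,"az": 0,"grip": 0.018},
    {"dx": -0.17,"dy": 0.014,"dz": 0.001,"ax": 0,"ay": 0,"az": 0,"grip": 0.018},
    {"dx": -0.17,"dy": 0.014,"dz": 0.001,"ax": 0,"ay": 0,"az": 0,"grip": 0.018},
    {"dx": -0.17,"dy": 0.014,"dz": -0.03,"ax": 0,"ay": 0,"az": 0,"grip": 0.018},
  ],
)

```text
t: 11.18
tcp_pos: [0.4994, -0.1824, 0.0969]
ee_rot: [0.637, 0.771, -0.001, -0.002]
wrist_force: [-0.1, 0.1, 0.1]
finger_gap: 0.018
grasp_force: 0.0
```

Call:
carry_out(
  series=[
    {"dx": 0,"dy": 0,"dz": -0.06,"ax": 0,"ay": 0,"az": 0,"grip": 0.018},
    {"dx": 0,"dy": 0,"dz": -0.12,"ax": 0,"ay": 0,"az": 0,"grip": 0.018},
    {"dx": 0,"dy": 0,"dz": -0.12,"ax": 0,"ay": 0,"az": 0,"grip": 0.018},
    {"dx": 0,"dy": 0,"dz": -0.12,"ax": 0,"ay": 0,"az": 0,"grip": 0.018},
    {"dx": 0,"dy": 0,"dz": -0.12,"ax": 0,"ay": 0,"az": 0,"grip": 0.018},
  ],
)

```text
t: 11.8
tcp_pos: [0.5002, -0.1829, 0.2169]
ee_rot: [0.637, 0.771, -0.0, -0.001]
wrist_force: [0.6, 1.0, -1.1]
finger_gap: 0.0179
grasp_force: 0.0
```

```bash
python3 - <<'E'
from h import *
s,R=tool(); im=snapshot("scene"); cv2.imwrite("pics/s5.png",cv2.resize(im[130:400,130:500,::-1],None,fx=2.1,fy=2.1))
E
```

```text
t 11.8 n,d [-0.0639  0.1637] z 0.2169 gap 0.0179 F [ 0.6  1.  -1.1]
toolx(n,d) [ 0. -1.] tooly [1. 0.] zx [-0.003  0.001 -1.   ]
```

View pics/s5.png

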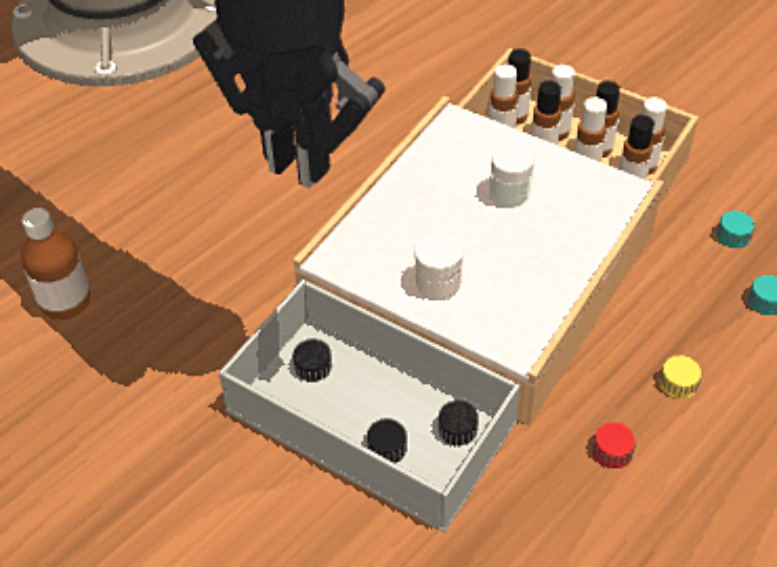

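All three caps are in the tray at (312,360), (387,440) and (458,423). The jars at (512,175) and (438,268) and the bottle at (55,265) are upright where they were, and the hand is clear.

```bash
python3 -c "
from station import robot
print(robot.hand_in())"
```

```text
the job is handed in; nothing more can be done
None
```

All three black caps were swept into the steel tray, the two jars and the oil bottle are still standing where they were, the hand is clear, and the job was handed in at about 12 s of the 64 s allowed.

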